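Lay two slips on the sloping sanding board and start the extractor

ROBOT

A 6-joint arm with a two-finger parallel gripper is mounted at the origin on a cart in front of the work surface, level with it; the furniture and walls round the work are solid. World frame = base frame: x ahead of the robot, y to its left, z up, the work surface at z = 0. Lengths are in m, angles in rad, forces in N, time in s.
With the tool pointing down it reaches from about 0.325 to 1 m from the base axis. Payload 5.1 kg.
Tool frame: the origin (TCP) lies between the finger pads; the fingertips stand 22 mm ahead of it and the grasp point (between the pads) lies 3 mm ahead of it; x points along the fingers, z is the direction in which the jaws open and shut, and the axes are right-handed (so a half turn about x gives the same grasp; the last joint's range is limited). The gripper opens to 85 mm and grips with 20 to 120 N. Pads are 22 mm wide; open, the fingers measure 114 mm over their backs; the gripper's body (76 mm by 85 mm) begins 54 mm behind the grasp point. The pads swing forward as they close: fully open they stand 13 mm farther back than shut.
Start: joints at [-1.312, 0.124, 1.65, -0, 1.367, -0.083], TCP at [0.218, -0.612, 0.253] pointing down, gripper open.
Joint ranges: [-2.61, 2.61], [-1.02, 2.33], [0.03, 2.71], [-1.35, 4.49], [0.32, 2.68], [-2.91, 2.91]. Speed limits (rad/s): [2.57, 2.57, 3.14, 3.14, 3.14, 3.14].

INTERFACE

Orientations are given as a unit quaternion [w, x, y, z].
In Python, from station import * gives the robot as it stands. The module is installed in compiled form; this text tells all that it offers.
- The arm moves only by the tool jog_arm, never from a script. Its argument "series" is a list of rows, each a list of 7 numbers: the shift along the tool's x, y, z in mm, then the turn, a rotation vector about the tool's x, y, z in degrees, then the opening, from 0 (shut) to 1 (fully open). A call has 1 to 5 rows; each row shifts and turns the commanded pose from where the row before left it, along the tool's axes as they then stand; what a row does not reach is not made up. A row lasts 1/8 s, in which the tool goes at most 62.5 mm and 10.7 degrees, less where a joint would pass 70% of its speed; a pose out of reach is approached as far as the arm can. A call is refused whole if a number of a shift passes 62.5 or a number of a turn 10.7, either way. A call with a gripper value outside its range is refused whole. The fingers move at their own pace and stop on an object; "force" is the grip in N (left out, the last holds). Time passes only in rows, so rows that do not move let the fingers close. It gives the time, the measured TCP pose, the force and the opening at its end, in the units of the state.
- observe(): the state, without advancing time (a new reading comes with each control period).
- read_camera(name): name is "side" or "top"; returns a dict with "img" (384x512x3 uint8, red, green, blue), "fx", "fy", "cx", "cy" (pixels), "dist" ([k1, k2, p1, p2, k3] as OpenCV has them; the pictures are not rectified), "R" (3x3) and "t" (3): a world point X has camera coordinates R X + t. Camera axes: x right, y down, z forward; pixel columns grow to the right and rows downward; lengths in m; the calibration is good to about 2 mm. A picture is of the moment at which its call begins. There is no depth.
- close_job(): hands the job in, once; it reports no verdict.
The state is a dict: "time": time; "joint_pos": joint angles; "qd": joint speeds; "effort": joint torques, N m; "eef_pos": TCP position; "ee_rot": TCP orientation; "ft_force": force on the tool from outside, world axes, zero at the start; "wrist_torque": the same for the moment, N m; "gripper_width": opening from 0.0 (shut) to 1.0 (fully open).
Only numpy, scipy, OpenCV 4.12 (cv2) and the standard library are available. Lean on these libraries where they do the work, as an engineer would, in place of code of your own. Each camera call takes 0.05 s, during which the arm holds its last target. There are 200 camera calls.

TASK

Lay the two thin wooden slips side by side on the sloping sanding board, each flat on the cork, pointing straight up the slope, with its lower end pushed home against the cleat; set them down, do not drop them. Then tip the starter lever over towards the robot's right (the side where the board stands), hold it there for about a second and let it spring back upright. Leave the cleat as it is set, and the sanding block, tape and whetstone where they are.

Things in the scene. Friction and masses are not known exactly. Their poses are not given: they have to be found in the camera images.
- long_slip_mid (a point): Centre (half-way up) of the longer, narrower slip of pale wood, a plain flat strip 30 x 120 x 8 mm, 35 to 65 g, lying flat on the bench. Own x: across its 30 mm width; y: along its 120 mm length; z: through its 8 mm thickness, up.
- short_slip_mid (a point): Centre (half-way up) of the shorter, wider slip of pale wood, a plain flat strip 36 x 100 x 10 mm, 35 to 65 g, lying flat on the bench. Own x: across its 36 mm width; y: along its 100 mm length; z: through its 10 mm thickness, up.
- sloping_board: Inclined board of a fixed wooden stand, to the robot's right: 210 mm up the slope, 220 mm wide, sloping 0.35 rad, low edge towards the robot. Origin: middle of its flat upper face (cork, wooden margins flush). Own x: up the slope, away from the robot; y: along its width, to the left; z: out of the face. Both slips fit side by side, e.g. at y = +50 and -50 mm. A slip put down on it stays where it is left.
- cleat_zone (a point): Point on the board's face 52 mm below its middle (axes as the board). The cleat, a straight dark bar across the board, 210 x 16 mm, 14 mm high (end nuts 20 mm), is adjustable; its setting is not measured: its upper edge, where the slips' ends go, lies anywhere from x = -25 to +25 mm of this point, to be seen or felt for. It is clamped: holds against 25 N.
- lever_ball (a point): Centre of the black ball (28 mm across) on top of the starter lever, a 9 mm steel stalk on a fixed grey box 62 x 56 x 42 mm high; the ball's centre is 119 mm above the bench when upright and 75 mm from the hinge, which is straight below it. Own z: along the stalk, up; x: hinge axis; it tips to its own -y. The box may be turned a little.
- starter_lever (a joint): Tilt of the starter lever in rad: 0 upright; positive when its ball is tipped to its own -y (the robot's right, the side of the sloping board), stop at 0.5; negative to the other side, stop at -0.5. A spring of 0.7 N m/rad (4 N at the ball at 0.4 rad) brings it back upright. The extractor starts when it has been held beyond 0.3.
- sanding_block: Bystander: dark hardwood sanding block, 45 x 75 x 30 mm, loose on the bench in front of the sloping board; origin at the centre of its underside.
- tape: Bystander: roll of tape, 90 mm across and 19 mm high, loose, lying flat in front of the sloping board; origin at the centre of its underside.
- stone: Bystander: dark whetstone, 105 x 42 x 22 mm, loose on the bench to the left of the starter box; origin at the centre of its underside.
Mind the look-alikes: they are no part of the job. What is shaped like the part that bears short_slip_mid but red is not meant.

How it is judged:
By the outcome, as a careful person would: the job done as asked, in the order asked, and still so for the second after the job is handed in, with the robot touching nothing.
It also fails if it takes over 70 s, if anything falls off the work surface, if the arm or the gripper's body presses on something with over 40 N, if the wrist force passes 120 N, or if a joint passes its speed limit or range.

## Working session

There is one attempt and no reset: what is moved stays moved. The work goes in short steps, Python scripts to look and compute and a tool call to move; the robot and the scene stay as the last step left them, time stands still between calls to the robot, and variables do not carry over. Pictures are saved under pics/ and viewed, about 8 in all and at most 12, crops included, and the job is handed in when it is done.

Besides the shell and the picture viewer there is one more tool, called after "Request:" as a command line: name --pt "numbers of a row" for each row, then --argument value for the rest. jog_arm: Moves the arm, as the interface text tells. Its arguments: {"type":"object","properties":{"series":{"type":"array"},"force":{"type":"number"}},"required":["series"]}

```bash
mkdir -p pics; python3 - <<'E'
from station import *
import cv2,numpy as np
s=observe();print({k:np.round(v,3) for k,v in s.items()})
for n in("side","top"):
    c=read_camera(n);cv2.imwrite(f"pics/{n}0.png",c["img"][:,:,::-1]);print(n,c["fx"],c["fy"],c["cx"],c["cy"],c["dist"],np.round(c["R"],4).tolist(),c["t"])
E
```

```text
{'time': np.float64(0.0), 'joint_pos': array([-1.312,  0.125,  1.652,  0.   ,  1.367, -0.083]), 'qd': array([ 0.002,  0.   ,  0.001,  0.   ,  0.   , -0.   ]), 'effort': array([ 0.0000e+00, -4.2361e+01, -3.6545e+01, -0.0000e+00,  7.0000e-03,
        0.0000e+00]), 'eef_pos': array([ 0.218, -0.612,  0.252]), 'ee_rot': array([ 0.577,  0.408,  0.578, -0.407]), 'ft_force': array([ 0.675, -0.514, -0.809]), 'wrist_torque': array([-0.021, -0.038,  0.067]), 'gripper_width': np.float64(1.001)}
side 439.9254392827077 439.9254392827077 255.9312914173806 188.76814104090838 [-0.06462174  0.          0.          0.          0.        ] [[-0.9706, -0.2403, 0.0171], [-0.1318, 0.4703, -0.8726], [0.2016, -0.8491, -0.4882]] [0.51105655 0.14611054 1.4021591 ]
top 364.79122286680007 364.79122286680007 254.92576470244046 191.9450389351268 [-0.06622726  0.          0.          0.          0.        ] [[0.0032, -1.0, -0.0025], [-0.9872, -0.0028, -0.1594], [0.1594, 0.003, -0.9872]] [-0.00404306  0.50611808  1.03652482]
```

```bash
python3 - <<'E'
import cv2
for n in("side","top"):
    i=cv2.imread(f"pics/{n}0.png");cv2.imwrite(f"pics/{n}0b.png",cv2.resize(i,(800,600),interpolation=cv2.INTER_CUBIC))
E
```

```text
(no output)
```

View pics/side0b.png

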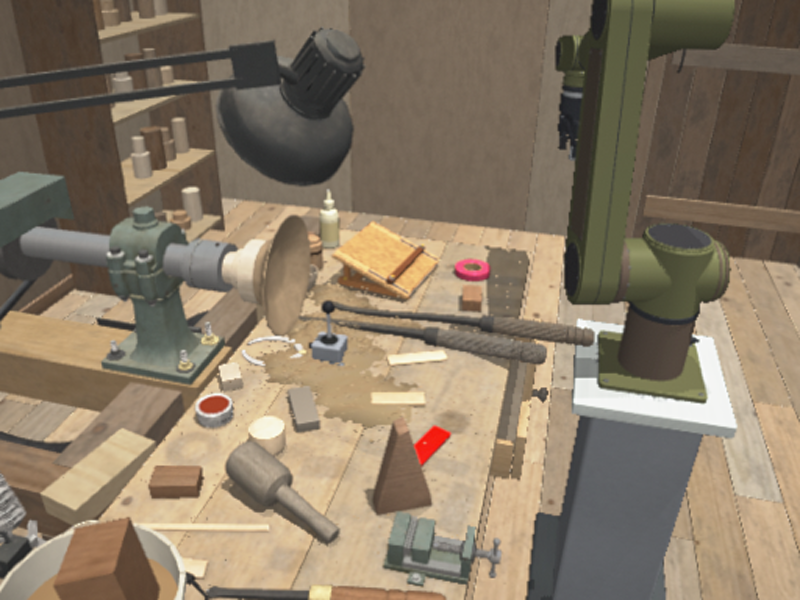

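View pics/top0b.png

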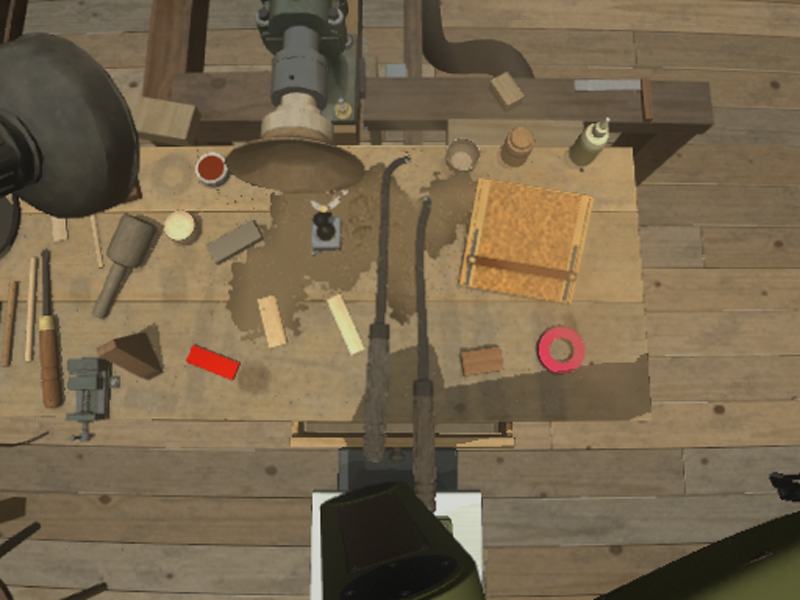

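Candidates (800-px top view): short slip (271,321), a peach, wider strip; long slip (345,323), pale and narrower. The red strip at (213,361) is the decoy, and the scraps at (97,242) and (30,310) are not part of the job. I also see the lever at (325,225), the board at (525,240) with a dark cleat across its lower part, and two long turning tools between the slips and the board. I'll check with crops and triangulate, including the tools' height.

```bash
cat > h.py <<'E'
import cv2,numpy as np
from station import *
def cam(n):
    c=read_camera(n);c["K"]=np.array([[c["fx"],0,c["cx"]],[0,c["fy"],c["cy"]],[0,0,1.]]);c["R"]=np.array(c["R"]);c["t"]=np.array(c["t"]);c["dist"]=np.array(c["dist"]);return c
def ray(c,uv):
    p=cv2.undistortPoints(np.array(uv,float).reshape(-1,1,2),c["K"],c["dist"])[:,0]
    d=np.c_[p,np.ones(len(p))]@c["R"];return -c["R"].T@c["t"],d/np.linalg.norm(d,axis=1)[:,None]
def plane(c,uv,z):
    o,d=ray(c,uv);return o+d*((z-o[2])/d[:,2])[:,None]
def tri(a,ua,b,ub):
    oa,da=ray(a,ua);ob,db=ray(b,ub);out=[]
    for x,y in zip(da,db):
        s=np.linalg.lstsq(np.c_[x,-y],ob-oa,rcond=None)[0];p,q=oa+s[0]*x,ob+s[1]*y;out.append(np.r_[(p+q)/2,np.linalg.norm(p-q)])
    return np.array(out)
def proj(c,X): return cv2.projectPoints(np.array(X,float).reshape(-1,3),cv2.Rodrigues(c["R"])[0],c["t"],c["K"],c["dist"])[0][:,0]
def crop(c,x,y,w,h,k,name): cv2.imwrite(f"pics/{name}.png",cv2.resize(c["img"][y:y+h,x:x+w,::-1],None,fx=k,fy=k,interpolation=cv2.INTER_CUBIC))
E
python3 - <<'E'
from h import *
T,S=cam("top"),cam("side");k=1.5625
# tools: tip1,handle1 end, tip2,handle2 end
print(np.round(tri(T,np.array([[378,328],[375,455],[423,382],[425,200]])/k,S,np.array([[435,340],[545,352],[485,322],[327,305]])/k),3))
a=T["img"][105:200,165:385,::-1];a=cv2.resize(a,(792,342),interpolation=cv2.INTER_CUBIC)
b=S["img"][138:208,205:305,::-1];b=cv2.resize(b,(371,258),interpolation=cv2.INTER_CUBIC)
d=S["img"][190:262,190:305,::-1];d=cv2.resize(d,(412,258),interpolation=cv2.INTER_CUBIC)
cv2.imwrite("pics/c1.png",np.vstack([a,np.hstack([b,d,np.zeros((258,9,3),np.uint8)])[:, :792]]))
E
```

```text
[[ 0.449  0.036  0.011  0.015]
 [ 0.215  0.04   0.023  0.007]
 [ 0.35  -0.05   0.02   0.006]
 [ 0.715 -0.056  0.003  0.002]]
```

View pics/c1.png

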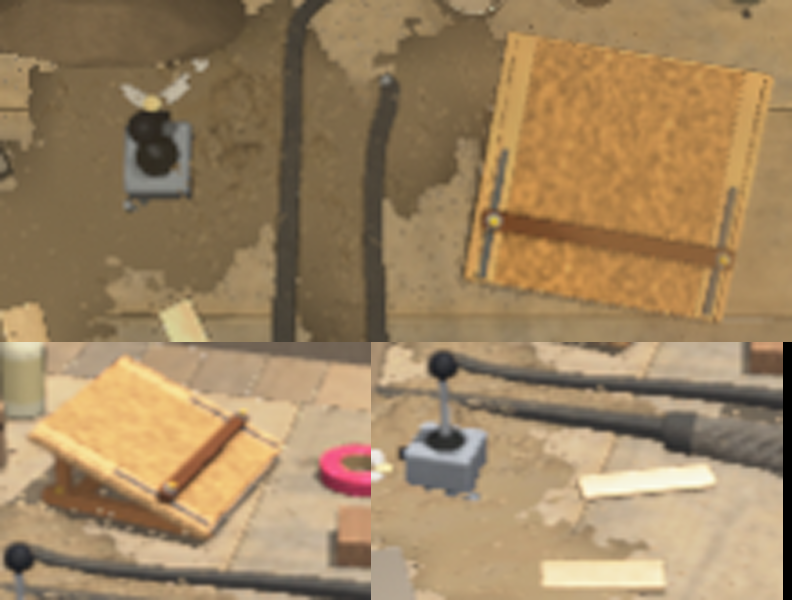

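The crop confirms the short slip (peach) and the long slip (pale), both clear of the tools. The tools rest on the bench and stand about 20–40 mm high. Board corners in the crop are (508,32), (773,75), (722,322) and (465,277). The cleat's brown bar runs from (493,220) to (725,258), about a quarter of the way up the board.

```bash
python3 - <<'E'
from h import *
T,S=cam("top"),cam("side");k=1.5625
print("cams",-T["R"].T@T["t"],-S["R"].T@S["t"])
def comp(c,seed,tol,name):
    lab=cv2.cvtColor(c["img"],cv2.COLOR_RGB2LAB).astype(float);x,y=np.round(seed).astype(int)
    ref=np.median(lab[y-1:y+2,x-1:x+2].reshape(-1,3),0)
    m=(np.linalg.norm((lab-ref)*[.7,1,1],axis=2)<tol).astype(np.uint8)
    n,l=cv2.connectedComponents(m,connectivity=4);m=(l==l[y,x]).astype(np.uint8)
    ct=max(cv2.findContours(m,0,1)[0],key=cv2.contourArea)[:,0]
    return m,ct
for nm,ts,ss,z,tol in [("short",(271,321),(398,398),.010,16),("long",(345,323),(417,358),.008,16)]:
    mt,ct=comp(T,np.array(ts)/k,tol,nm);ms,cs=comp(S,np.array(ss)/k,tol,nm)
    mo=lambda m:[[cv2.moments(m,True)['m10']/m.sum(),cv2.moments(m,True)['m01']/m.sum()]]
    print(nm,mt.sum(),ms.sum(),"tri",np.round(tri(T,mo(mt),S,mo(ms)),4))
    for c,q,zz,v in((T,ct,z,"T"),(S,cs,z,"S")):
        P=plane(c,q,zz)[:,:2].astype(np.float32)*1000;print(v,[np.round(e,1) for e in cv2.minAreaRect(P)],np.round(plane(c,mo(mt if v=="T" else ms),z)[0],4))
        (a,b),(w,h),an=cv2.minAreaRect(P)
# ball
def ball(c,ctr):
    g=c["img"].max(2);x,y=ctr;w=g[y-8:y+9,x-8:x+9]<60;yy,xx=np.nonzero(w);return xx.mean()+x-8,yy.mean()+y-8,w.sum()
tb=np.array([155,156])/3.6+[165,105];sb=np.array([(443-371)/3.583+190,(365-342)/3.583+190]);print("ball px",tb,sb)
print("ball",np.round(tri(T,[tb],S,[sb]),4), plane(T,[tb],.119),plane(S,[sb],.119))
ct=np.array([[508,32],[773,75],[722,322],[465,277]])/3.6+[165,105]
cs=(np.array([[32,438],[125,358],[280,452],[207,532]])-[0,342])/[3.71,3.686]+[205,138]
P=tri(T,ct-.36,S,cs-.36);print("corners",np.round(P,4))
L=np.array([[.105,.11,0],[.105,-.11,0],[-.105,-.11,0],[-.105,.11,0]])
m=P[:,:3].mean(0);U,_,V=np.linalg.svd(L.T@(P[:,:3]-m));R=(U@np.diag([1,1,np.linalg.det(U@V)])@V).T
print("mid",m,"R",np.round(R,4).tolist(),"slope",np.arcsin(R[2,0]),"roll",np.arcsin(R[2,1]),"yaw",np.arctan2(R[1,0],R[0,0]));print("res",np.round((m+L@R.T-P[:,:3])*1000,1).tolist())
# box corners top rotation
bx=plane(T,np.array([[126,124],[192,124],[192,196],[126,196]])/3.6+[165,105],.042);print("box",np.round(bx,3))
E
```

```text
cams [ 0.33440159 -0.00576597  1.10394651] [0.23255665 1.24470705 0.80324279]
short 327 236 tri [[0.4693 0.2449 0.0096 0.0023]]
T [array([468.9, 245. ]), array([95.3, 32.1]), np.float64(16.4)] [0.4681 0.2446 0.01  ]
S [array([469.4, 244.7]), array([98.8, 28.5]), np.float64(15.2)] [0.4703 0.2453 0.01  ]
long 308 188 tri [[0.463  0.1004 0.0069 0.0051]]
T [array([463.9, 101.4]), array([114. ,  26.8]), np.float64(25.4)] [0.4604 0.0999 0.008 ]
S [array([465.5, 101. ]), array([117.1,  29.8]), np.float64(24.3)] [0.4653 0.1018 0.008 ]
ball px [208.05555556 148.33333333] [210.09489255 196.41920179]
ball [[0.6306 0.132  0.1122 0.0235]] [[0.616601   0.12867497 0.119     ]] [[0.63965322 0.1394632  0.119     ]]
corners [[ 0.7316 -0.152   0.083   0.0044]
 [ 0.6958 -0.368   0.0858  0.0038]
 [ 0.5077 -0.3398  0.0065  0.0034]
 [ 0.5407 -0.1201  0.0195  0.0019]]
mid [ 0.61895047 -0.24499812  0.04874082] R [[0.9251, 0.1526, -0.3477], [-0.1507, 0.988, 0.0329], [0.3486, 0.0219, 0.937]] slope 0.35606146578817466 roll 0.02190641945212932 yaw -0.16143485542688754
res [[1.3, -0.1, 4.7], [3.4, -1.5, -2.9], [-2.6, 2.0, 3.2], [-2.1, -0.4, -5.0]]
box [[0.667 0.164 0.042]
 [0.667 0.109 0.042]
 [0.604 0.107 0.042]
 [0.604 0.163 0.042]]
```

```bash
cat >> h.py <<'E'
from scipy.spatial.transform import Rotation as Ro
YAW=-.161;SL=.35
Rb=(Ro.from_euler('z',YAW)*Ro.from_euler('y',-SL)).as_matrix();Mb=np.array([.619,-.245,.049])
def B(x,y,z): return Mb+Rb@[x,y,z]
def tool(down,jaw,ref=None):
    x=np.array(down,float);z=np.array(jaw,float);z-=x*(x@z);z/=np.linalg.norm(z)
    return np.c_[x,np.cross(z,x),z]
def now(): s=observe();q=s["ee_rot"];return s["eef_pos"],Ro.from_quat([q[1],q[2],q[3],q[0]]).as_matrix()
def rows(P1,R1,P0=None,R0=None,g=None,n=None):
    if P0 is None:P0,R0=now()
    dr=Ro.from_matrix(R0.T@R1).as_rotvec()
    N=n or int(np.ceil(max(np.linalg.norm(P1-P0)/.060,np.degrees(np.linalg.norm(dr))/10.5,1)))
    for i in range(N):
        Ri=R0@Ro.from_rotvec(dr*i/N).as_matrix()
        print(np.round(np.r_[Ri.T@(P1-P0)/N*1000,np.degrees(dr)/N],1).tolist())
    return P1,R1
E
python3 - <<'E'
from h import *
T,S=cam("top"),cam("side")
tb=np.array([150,126])/3.6+[165,105];sb=np.array([(443-371)/3.583+190,(365-342)/3.583+190])
print("ball",np.round(tri(T,[tb-.36],S,[sb-.36]),4), plane(T,[tb-.36],.119),plane(S,[sb-.36],.119))
k=1.5625;print("disc",np.round(tri(T,np.array([[295,170]])/k,S,np.array([[285,275]])/k),3), "disc low", plane(T,np.array([[295,190]])/k,.1))
g=T["img"].astype(float)[:,:,0]
xs=np.arange(-.105,.03,.001)
for y in (-.07,-.04,0,.04,.07):
    uv=proj(T,[B(x,y,.014) for x in xs]).astype(np.float32);p=cv2.remap(g.astype(np.float32),uv[:,:1],uv[:,1:],cv2.INTER_LINEAR)[:,0]
    m=np.median(p);lo=p.min();th=(m+lo)/2;i=np.nonzero(p<th)[0];print(y,round(lo),round(m),"dark x",xs[i[0]],xs[i[-1]])
print("L now",now()[1].round(3).tolist())
P,R=now();a=np.radians(106);j=np.array([np.cos(a),np.sin(a),0])
if j@R[:,2]<0:j=-j
R1=tool([0,0,-1],j);print("short above");rows(np.array([.469,.245,.13]),R1)
E
```

```text
ball [[6.425e-01 1.345e-01 1.171e-01 1.000e-04]] [[0.64186754 0.13425469 0.119     ]] [[0.64144431 0.13767327 0.119     ]]
disc [[0.707 0.173 0.195 0.009]] disc low [[0.70212536 0.18925288 0.1       ]]
-0.07 133 180 dark x -0.105 -0.04099999999999994
-0.04 133 183 dark x -0.105 -0.03999999999999994
0 136 186 dark x -0.105 -0.03999999999999994
0.04 115 184 dark x -0.105 -0.04099999999999994
0.07 108 183 dark x -0.105 -0.03999999999999994
L now [[-0.0, 0.942, 0.335], [0.0, 0.335, -0.942], [-1.0, 0.0, -0.0]]
short above
[7.7, 32.8, -45.2, 0.2, -0.0, -0.0]
[7.7, 32.6, -45.3, 0.2, -0.0, -0.0]
[7.7, 32.4, -45.5, 0.2, -0.0, -0.0]
[7.7, 32.2, -45.6, 0.2, -0.0, -0.0]
[7.7, 32.0, -45.7, 0.2, -0.0, -0.0]
[7.7, 31.9, -45.9, 0.2, -0.0, -0.0]
[7.7, 31.7, -46.0, 0.2, -0.0, -0.0]
[7.7, 31.5, -46.1, 0.2, -0.0, -0.0]
[7.7, 31.3, -46.2, 0.2, -0.0, -0.0]
[7.7, 31.1, -46.3, 0.2, -0.0, -0.0]
[7.7, 31.0, -46.5, 0.2, -0.0, -0.0]
[7.7, 30.8, -46.6, 0.2, -0.0, -0.0]
[7.7, 30.6, -46.7, 0.2, -0.0, -0.0]
[7.7, 30.4, -46.8, 0.2, -0.0, -0.0]
[7.7, 30.2, -46.9, 0.2, -0.0, -0.0]
[7.7, 30.0, -47.1, 0.2, -0.0, -0.0]
```

Request:
jog_arm --pt "5 32.5 -45.5 0.2 0 0 0.6" --pt "5 32.5 -45.5 0.2 0 0 0.6" --pt "5 32.5 -45.5 0.2 0 0 0.6" --pt "5 32 -45.5 0.2 0 0 0.6" --pt "5 32 -46 0.2 0 0 0.6" --force 30

```text
time: 1.02
eef_pos: [0.2957, -0.3424, 0.2284]
ee_rot: [0.574, 0.413, 0.574, -0.413]
ft_force: [1.1, -0.2, -0.7]
gripper_width: 0.596
```

Request:
jog_arm --pt "5 32 -46 0.2 0 0 0.6" --pt "5 32 -46 0.2 0 0 0.6" --pt "5 31 -46 0.2 0 0 0.6" --pt "5 31 -46 0.2 0 0 0.6" --pt "5 31 -46 0.2 0 0 0.6"

```text
time: 1.65
eef_pos: [0.3731, -0.0748, 0.2036]
ee_rot: [0.571, 0.418, 0.57, -0.418]
ft_force: [0.4, 0.4, -0.4]
gripper_width: 0.601
```

Request:
jog_arm --pt "10 31 -46.5 0.2 0 0 0.6" --pt "10 31 -46.5 0.2 0 0 0.6" --pt "10 30.5 -46.5 0.2 0 0 0.6" --pt "10 30.5 -47 0.2 0 0 0.6" --pt "10 30 -47 0.2 0 0 0.6"

```text
time: 2.28
eef_pos: [0.4504, 0.1939, 0.1534]
ee_rot: [0.567, 0.423, 0.567, -0.422]
ft_force: [1.4, -0.1, 0.7]
gripper_width: 0.602
```

```bash
python3 - <<'E'
from h import *
a=np.radians(106);R1=tool([0,0,-1],-np.array([np.cos(a),np.sin(a),0]));print(now(),observe()["gripper_width"]);rows(np.array([.469,.245,.06]),R1)
E
```

```text
(array([0.45040922, 0.19393526, 0.15343364]), array([[ 1.25285078e-03,  9.58255430e-01,  2.85910756e-01],
       [ 1.60297051e-04,  2.85910784e-01, -9.58256228e-01],
       [-9.99999202e-01,  1.24638271e-03,  2.04598030e-04]])) 0.602181484875679
[46.7, 16.1, -21.8, 0.3, 0.0, -0.0]
[46.7, 16.1, -21.9, 0.3, 0.0, -0.0]
```

Request:
jog_arm --pt "46 16 -22 0.3 0 0 0.6" --pt "46 16 -22 0.3 0 0 0.6" --pt "0 0 0 0 0 0 0.6" --pt "0 0 0 0 0 0 0.6"

```text
time: 2.78
eef_pos: [0.4688, 0.243, 0.0625]
ee_rot: [0.565, 0.426, 0.564, -0.425]
ft_force: [-0.8, 1.0, 0.2]
gripper_width: 0.6
```

```bash
python3 - <<'E'
from h import *
a=np.radians(106);R1=tool([0,0,-1],-np.array([np.cos(a),np.sin(a),0]));rows(np.array([.469,.245,.028]),R1)
c=cam("top");u=proj(c,[[.469,.245,.05]])[0].astype(int);crop(c,u[0]-40,u[1]-30,80,60,7,"g1")
E
```

```text
[34.5, 0.7, -1.9, -0.0, 0.0, -0.1]
```

View pics/g1.png

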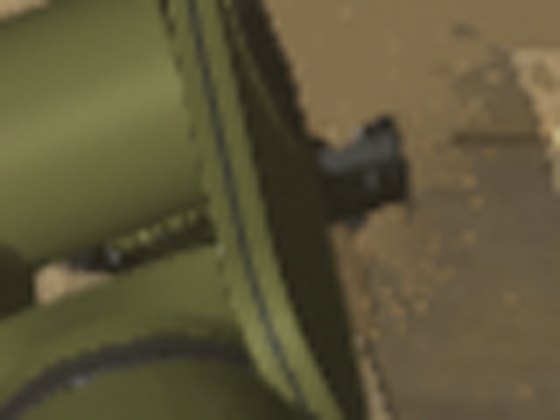

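The arm hides the slip from the top camera, so I'll descend in steps and watch the force.

Request:
jog_arm --pt "20 1 -2 0 0 0 0.6" --pt "12 0 0 0 0 0 0.6" --pt "0 0 0 0 0 0 0.6"

```text
time: 3.2
eef_pos: [0.4686, 0.2447, 0.0297]
ee_rot: [0.565, 0.426, 0.565, -0.426]
ft_force: [-0.9, -0.4, -1.0]
gripper_width: 0.601
```

Request:
jog_arm --pt "3 0 0 0 0 0 0.6" --pt "0 0 0 0 0 0 0.6"

```text
time: 3.45
eef_pos: [0.469, 0.2453, 0.0268]
ee_rot: [0.565, 0.426, 0.564, -0.425]
ft_force: [-0.5, -0.3, -0.2]
gripper_width: 0.602
```

Request:
jog_arm --pt "2 0 0 0 0 0 0.6" --pt "0 0 0 0 0 0 0.6"

```text
time: 3.7
eef_pos: [0.4686, 0.2453, 0.0243]
ee_rot: [0.565, 0.426, 0.565, -0.426]
ft_force: [-0.9, -0.1, -0.6]
gripper_width: 0.602
```

```bash
python3 - <<'E'
from h import *
c=cam("side");u=proj(c,[[.469,.245,.03]])[0].astype(int);crop(c,u[0]-50,u[1]-40,100,70,7,"g2")
E
```

```text
(no output)
```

View pics/g2.png

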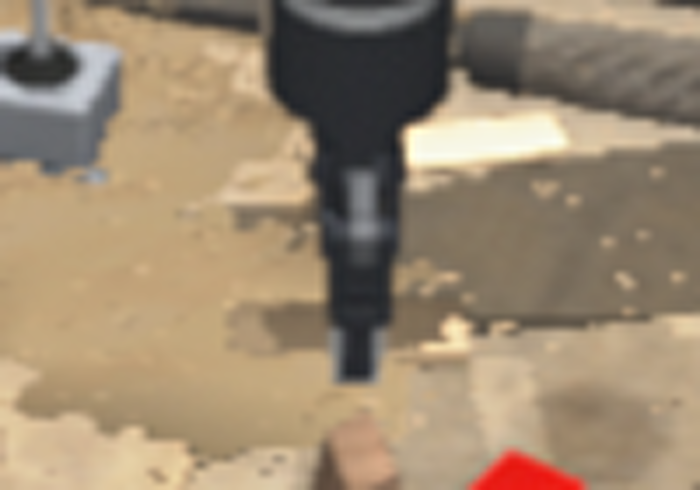

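The near finger (355,370) stands mid-length beside the shaded slip, which spans about x 235–465. Closing now.

Request:
jog_arm --pt "0 0 0 0 0 0 0.3" --pt "0 0 0 0 0 0 0.3" --pt "0 0 0 0 0 0 0.3" --pt "0 0 0 0 0 0 0.3" --force 40

```text
time: 4.25
eef_pos: [0.469, 0.2454, 0.0246]
ee_rot: [0.565, 0.426, 0.565, -0.425]
ft_force: [0.2, -0.1, 2.0]
gripper_width: 0.402
```

Request:
jog_arm --pt "0 0 0 0 0 0 0.3" --pt "-5 0 0 0 0 0 0.3" --pt "-15 0 0 0 0 0 0.3" --pt "0 0 0 0 0 0 0.3"

```text
time: 4.75
eef_pos: [0.4698, 0.2457, 0.0462]
ee_rot: [0.565, 0.427, 0.564, -0.425]
ft_force: [-0.1, -0.5, -0.2]
gripper_width: 0.404
```

```bash
python3 - <<'E'
from h import *
print(observe()["gripper_width"]*85)
R1=tool(-Rb[:,2],-Rb[:,1])
P,R=now()
print("lift");a=rows(np.array([P[0],P[1],.16]),R)
print("over board");rows(B(.020,.05,.09),R1,*a)
E
```

```text
34.3333510187889
lift
[-56.9, 0.2, -0.0, 0.0, 0.0, 0.0]
[-56.9, 0.2, -0.0, 0.0, 0.0, 0.0]
over board
[2.4, 2.3, 57.8, 3.1, -0.6, 2.4]
[3.2, 5.3, 57.6, 3.1, -0.6, 2.4]
[4.0, 8.3, 57.2, 3.1, -0.6, 2.4]
[5.0, 11.2, 56.6, 3.1, -0.6, 2.4]
[6.1, 14.0, 55.8, 3.1, -0.6, 2.4]
[7.3, 16.8, 54.9, 3.1, -0.6, 2.4]
[8.6, 19.4, 53.9, 3.1, -0.6, 2.4]
[10.0, 21.9, 52.7, 3.1, -0.6, 2.4]
```

Request:
jog_arm --pt "-57 0 0 0 0 0 0.3" --pt "-57 0 0 0 0 0 0.3" --pt "2.5 2.5 57.5 3.1 -0.6 2.4 0.3" --pt "3 5.5 57.5 3.1 -0.6 2.4 0.3" --pt "4 8.5 57 3.1 -0.6 2.4 0.3"

```text
time: 5.38
eef_pos: [0.5238, 0.0797, 0.1517]
ee_rot: [0.563, 0.499, 0.491, -0.44]
ft_force: [0.6, 0.3, -0.2]
gripper_width: 0.402
```

Request:
jog_arm --pt "5 11 56.5 3.1 -0.6 2.4 0.3" --pt "6 14 56 3.1 -0.6 2.4 0.3" --pt "7.5 17 55 3.1 -0.6 2.4 0.3" --pt "8.5 19.5 54 3.1 -0.6 2.4 0.3" --pt "0 0 0 0 0 0 0.3"

```text
time: 6.0
eef_pos: [0.5964, -0.1423, 0.1419]
ee_rot: [0.55, 0.586, 0.385, -0.454]
ft_force: [-0.8, 0.7, -0.4]
gripper_width: 0.405
```

```bash
python3 - <<'E'
from h import *
R1=tool(-Rb[:,2],-Rb[:,1]);P,R=now();print(observe()["gripper_width"]*85,P)
a=rows(B(.020,.05,.09),R1);print();rows(B(.020,.05,.04),R1,*a)
E
```

```text
34.44629163994657 [ 0.59641326 -0.14225633  0.14191405]
[9.4, 22.5, 49.1, 3.1, -0.0, 2.8]

[50.0, -0.0, 0.0, 0.0, 0.0, 0.0]
```

Request:
jog_arm --pt "9.5 22.5 49 3.1 0 2.8 0.3" --pt "0 0 0 0 0 0 0.3" --pt "25 0 0 0 0 0 0.3" --pt "20 0 0 0 0 0 0.3" --pt "0 0 0 0 0 0 0.3"

```text
time: 6.62
eef_pos: [0.6293, -0.1905, 0.0959]
ee_rot: [0.544, 0.609, 0.362, -0.45]
ft_force: [-0.7, 0.4, -0.5]
gripper_width: 0.408
```

```bash
python3 - <<'E'
from h import *
R1=tool(-Rb[:,2],-Rb[:,1]);P,R=now();print(Rb.T@(P-Mb))
rows(B(.020,.05,.04),R1)
c=cam("top");u=proj(c,[Mb])[0].astype(int);d=cam("side");v=proj(d,[Mb])[0].astype(int)
f=lambda c,u:cv2.resize(c["img"][u[1]-55:u[1]+50,u[0]-50:u[0]+50,::-1],(400,420),interpolation=cv2.INTER_CUBIC)
cv2.imwrite("pics/p1.png",np.hstack([f(c,u),f(d,v)]))
E
```

```text
[0.01740216 0.05543479 0.04353307]
[3.5, 2.6, 5.5, 0.3, -0.3, 0.3]
```

View pics/p1.png

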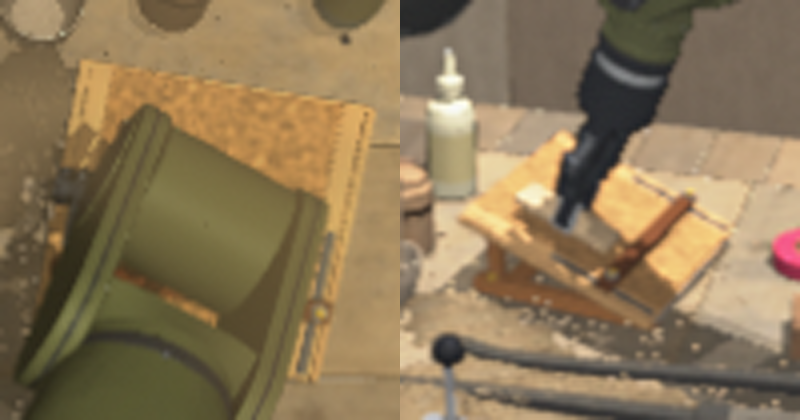

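The side view shows the slip held level with the face, its lower end at (620,250) just up-slope of the brown cleat. Lowering in guarded steps.

Request:
jog_arm --pt "3.5 4 5.5 0.3 -0.3 0.3 0.3" --pt "7 0 0 0 0 0 0.3" --pt "0 0 0 0 0 0 0.3"

```text
time: 7.1
eef_pos: [0.6368, -0.1991, 0.0891]
ee_rot: [0.546, 0.611, 0.355, -0.451]
ft_force: [1.2, 0.5, 0.1]
gripper_width: 0.405
```

Request:
jog_arm --pt "4 0 0 0 0 0 0.3" --pt "0 0 0 0 0 0 0.3"

```text
time: 7.35
eef_pos: [0.6387, -0.1995, 0.0861]
ee_rot: [0.546, 0.611, 0.355, -0.45]
ft_force: [-0.3, -0.1, 1.4]
gripper_width: 0.404
```

```bash
python3 - <<'E'
from h import *
R1=tool(-Rb[:,2],-Rb[:,1]);P,R=now();print(Rb.T@(P-Mb),Rb.T@observe()["ft_force"])
rows(B(.022,.05,.026),R1)
E
```

```text
[0.02410508 0.04811476 0.03066213] [ 0.19330718 -0.19518702  1.38143979]
[4.6, -2.1, -1.9, -0.1, 0.1, -0.3]
```

Request:
jog_arm --pt "1.5 0 -2 -0.1 0 -0.3 0.3" --pt "0 0 0 0 0 0 0.3"

```text
time: 7.6
eef_pos: [0.6396, -0.1986, 0.0862]
ee_rot: [0.546, 0.609, 0.356, -0.452]
ft_force: [-6.6, -2.6, 7.1]
gripper_width: 0.405
```

Request:
jog_arm --pt "1.5 0 0 0 0 0 0.3" --pt "0 0 0 0 0 0 0.3"

```text
time: 7.85
eef_pos: [0.6396, -0.1987, 0.0861]
ee_rot: [0.546, 0.609, 0.357, -0.452]
ft_force: [-16.1, 0.4, 18.8]
gripper_width: 0.406
```

```bash
python3 - <<'E'
from h import *
P,R=now();print(Rb.T@(P-Mb),Rb.T@observe()["ft_force"],Rb.T@observe()["wrist_torque"])
E
```

```text
[0.02484534 0.04904333 0.03043303] [-8.56551434 -2.17484839 23.13367277] [-0.46298722  1.67602123 -0.03772911]
```

Contact with the face is firm and close to square. I'll ease off about 1.5 mm and slide down-slope to the cleat.

Request:
jog_arm --pt "-1.5 -1 0 0 0 0 0.3" --pt "0 0 0 0 0 0 0.3"

```text
time: 8.1
eef_pos: [0.639, -0.198, 0.0859]
ee_rot: [0.546, 0.609, 0.356, -0.451]
ft_force: [-5.8, -0.9, 8.0]
gripper_width: 0.404
```

Request:
jog_arm --pt "0 -4 0 0 0 0 0.3" --pt "0 -4 0 0 0 0 0.3" --pt "0 0 0 0 0 0 0.3"

```text
time: 8.48
eef_pos: [0.6325, -0.1967, 0.0836]
ee_rot: [0.547, 0.61, 0.355, -0.451]
ft_force: [-1.0, -0.8, 6.1]
gripper_width: 0.405
```

```bash
python3 - <<'E'
from h import *
P,R=now();print(Rb.T@(P-Mb),Rb.T@observe()["ft_force"],Rb.T@observe()["wrist_torque"])
c=cam("side");v=proj(c,[Mb])[0].astype(int);crop(c,v[0]-40,v[1]-35,80,65,8,"p2")
E
```

```text
[0.01714152 0.0498592  0.03058271] [ 1.29979352 -0.98009739  6.06996228] [-0.0044672  -0.01811248 -0.10227888]
```

View pics/p2.png

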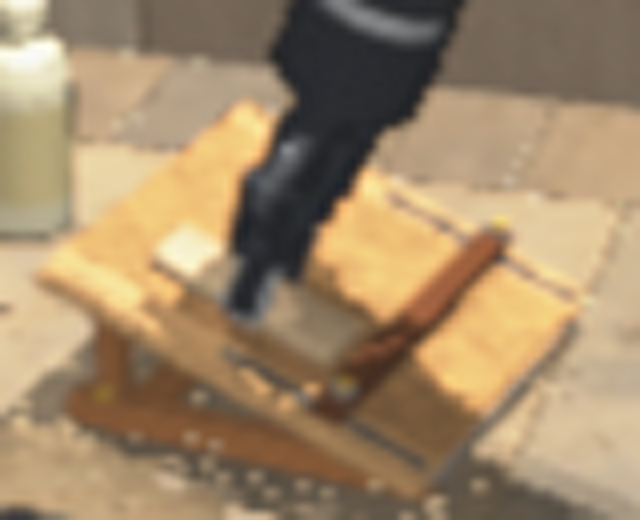

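The slip lies on the face, its lower end near the cleat at about (340,355). I'll keep pushing until I feel the cleat.

Request:
jog_arm --pt "0 -3 0 0 0 0 0.3" --pt "0 0 0 0 0 0 0.3"

```text
time: 8.78
eef_pos: [0.6299, -0.1962, 0.0826]
ee_rot: [0.547, 0.61, 0.355, -0.45]
ft_force: [-0.3, 0.4, 6.2]
gripper_width: 0.405
```

Request:
jog_arm --pt "0 -2 0 0 0 0 0.3" --pt "0 0 0 0 0 0 0.3"

```text
time: 9.02
eef_pos: [0.6281, -0.1959, 0.0819]
ee_rot: [0.547, 0.61, 0.355, -0.45]
ft_force: [0.7, -0.8, 5.5]
gripper_width: 0.404
```

```bash
python3 - <<'E'
from h import *
P,R=now();print(Rb.T@(P-Mb),Rb.T@observe()["ft_force"],Rb.T@observe()["wrist_torque"])
E
```

```text
[0.01236492 0.04989884 0.03054083] [ 2.61890169 -0.73250888  4.89726115] [ 0.02080085 -0.14083854  0.01690144]
```

Request:
jog_arm --pt "0 -2 0 0 0 0 0.3" --pt "0 0 0 0 0 0 0.3"

```text
time: 9.28
eef_pos: [0.6263, -0.1956, 0.0813]
ee_rot: [0.547, 0.61, 0.355, -0.45]
ft_force: [0.7, -0.2, 6.4]
gripper_width: 0.405
```

Request:
jog_arm --pt "0 -1.5 0 0 0 0 0.3" --pt "0 0 0 0 0 0 0.3"

```text
time: 9.52
eef_pos: [0.625, -0.1954, 0.0808]
ee_rot: [0.547, 0.61, 0.355, -0.45]
ft_force: [0.0, 0.3, 6.2]
gripper_width: 0.407
```

```bash
python3 - <<'E'
from h import *
P,R=now();print(Rb.T@(P-Mb),Rb.T@observe()["ft_force"],Rb.T@observe()["wrist_torque"])
E
```

```text
[0.00894223 0.04991123 0.0305553 ] [2.10422716 0.30293538 5.80904327] [ 0.00887725 -0.16183535  0.01238212]
```

Request:
jog_arm --pt "0 -1.5 0 0 0 0 0.3" --pt "0 0 0 0 0 0 0.3"

```text
time: 9.78
eef_pos: [0.6243, -0.1954, 0.0806]
ee_rot: [0.547, 0.611, 0.354, -0.45]
ft_force: [4.9, -0.9, 4.0]
gripper_width: 0.405
```

Request:
jog_arm --pt "0 -1.5 0 0 0 0 0.3" --pt "0 0 0 0 0 0 0.3"

```text
time: 10.02
eef_pos: [0.6241, -0.1954, 0.0809]
ee_rot: [0.548, 0.611, 0.353, -0.449]
ft_force: [7.6, -0.4, 2.4]
gripper_width: 0.408
```

```bash
python3 - <<'E'
from h import *
P,R=now();print(Rb.T@(P-Mb),Rb.T@observe()["ft_force"],Rb.T@observe()["wrist_torque"])
E
```

```text
[0.00818699 0.04976752 0.03097626] [ 7.93155495  0.84066285 -0.36893627] [ 0.13932229 -1.35988502 -0.16383376]
```

The cleat is felt: motion stopped at x = +8 mm with 8 N. I'll relax the push, press lightly down and open.

Request:
jog_arm --pt "1 1 0 0 0 0 0.3" --pt "0 0 0 0 0 0 0.3"

```text
time: 10.28
eef_pos: [0.6244, -0.1954, 0.0805]
ee_rot: [0.547, 0.61, 0.354, -0.45]
ft_force: [-0.5, 0.4, 10.6]
gripper_width: 0.407
```

Request:
jog_arm --pt "0 0 0 0 0 0 0.6" --pt "0 0 0 0 0 0 0.6" --pt "0 0 0 0 0 0 0.6"

```text
time: 10.65
eef_pos: [0.6207, -0.1942, 0.0757]
ee_rot: [0.545, 0.609, 0.358, -0.452]
ft_force: [0.4, 0.4, -0.2]
gripper_width: 0.598
```

Request:
jog_arm --pt "-20 0 0 0 0 0 0.6" --pt "-40 0 0 0 0 0 0.6" --pt "-50 0 0 0 0 0 0.6" --pt "0 0 0 0 0 0 0.6"

```text
time: 11.15
eef_pos: [0.5861, -0.1892, 0.1854]
ee_rot: [0.548, 0.61, 0.354, -0.45]
ft_force: [-0.4, 0.7, -0.1]
gripper_width: 0.604
```

```bash
python3 - <<'E'
from h import *
a=np.radians(115);R1=tool([0,0,-1],-np.array([np.cos(a),np.sin(a),0]))
print(now()[0]);x=rows(np.array([.464,.101,.10]),R1)
c=cam("side");v=proj(c,[Mb])[0].astype(int);crop(c,v[0]-40,v[1]-35,80,65,8,"p3")
E
```

```text
[ 0.58606338 -0.18921413  0.18544171]
[3.4, -31.0, -44.5, -5.6, 1.1, -3.3]
[5.9, -26.2, -47.3, -5.6, 1.1, -3.3]
[8.2, -21.1, -49.5, -5.6, 1.1, -3.3]
[10.1, -15.6, -51.1, -5.6, 1.1, -3.3]
[11.8, -9.8, -52.1, -5.6, 1.1, -3.3]
[13.2, -4.0, -52.6, -5.6, 1.1, -3.3]
```

View pics/p3.png

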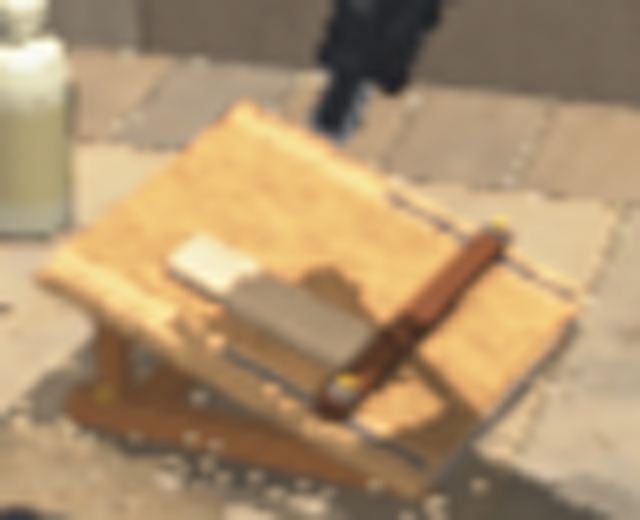

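The short slip lies flat with its lower end at the cleat, about (350,370). Now the long slip.

Request:
jog_arm --pt "3.5 -31 -44.5 -5.6 1.1 -3.3 0.55" --pt "6 -26 -47.5 -5.6 1.1 -3.3 0.55" --pt "8 -21 -49.5 -5.6 1.1 -3.3 0.55" --pt "10 -15.5 -51 -5.6 1.1 -3.3 0.55" --pt "12 -10 -52 -5.6 1.1 -3.3 0.55"

```text
time: 11.82
eef_pos: [0.4807, 0.0554, 0.1087]
ee_rot: [0.588, 0.422, 0.566, -0.396]
ft_force: [0.8, 0.6, -0.5]
gripper_width: 0.549
```

Request:
jog_arm --pt "13 -4 -52.5 -5.6 1.1 -3.3 0.55" --pt "0 0 0 0 0 0 0.55" --pt "0 0 0 0 0 0 0.55"

```text
time: 12.2
eef_pos: [0.4617, 0.1023, 0.0963]
ee_rot: [0.591, 0.381, 0.6, -0.381]
ft_force: [0.4, 0.2, 0.8]
gripper_width: 0.549
```

```bash
python3 - <<'E'
from h import *
a=np.radians(115);R1=tool([0,0,-1],-np.array([np.cos(a),np.sin(a),0]))
print(now()[0]);rows(np.array([.464,.101,.05]),R1)
E
```

```text
[0.46167841 0.10231272 0.09625462]
[46.2, 1.9, 2.7, -0.2, -0.6, 0.4]
```

Request:
jog_arm --pt "0 2 2.5 -0.2 -0.6 0.4 0.55" --pt "46 0 0 0 0 0 0.55" --pt "20 0 0 0 0 0 0.55" --pt "0 0 0 0 0 0 0.55"

```text
time: 12.7
eef_pos: [0.4643, 0.0999, 0.0301]
ee_rot: [0.596, 0.38, 0.596, -0.38]
ft_force: [0.1, -0.3, 0.3]
gripper_width: 0.553
```

```bash
python3 - <<'E'
from h import *
a=np.radians(115);R1=tool([0,0,-1],-np.array([np.cos(a),np.sin(a),0]))
print(now()[0]);rows(np.array([.464,.101,.0235]),R1)
E
```

```text
[0.46425261 0.09987255 0.03005128]
[6.6, 0.2, -1.1, -0.1, -0.1, 0.0]
```

Request:
jog_arm --pt "4 0 -1 0 0 0 0.55" --pt "2.3 0 0 0 0 0 0.55" --pt "0 0 0 0 0 0 0.55"

```text
time: 13.08
eef_pos: [0.4654, 0.102, 0.0259]
ee_rot: [0.597, 0.381, 0.596, -0.379]
ft_force: [-0.3, -0.6, -0.0]
gripper_width: 0.551
```

Request:
jog_arm --pt "0 0 0 0 0 0 0.25" --pt "0 0 0 0 0 0 0.25" --pt "0 0 0 0 0 0 0.25" --pt "0 0 0 0 0 0 0.25" --force 40

```text
time: 13.58
eef_pos: [0.4656, 0.1021, 0.026]
ee_rot: [0.597, 0.381, 0.596, -0.379]
ft_force: [-0.7, 0.0, 5.5]
gripper_width: 0.331
```

Request:
jog_arm --pt "0 0 0 0 0 0 0.25" --pt "-5 0 0 0 0 0 0.25" --pt "-40 0 0 0 0 0 0.25" --pt "-60 0 0 0 0 0 0.25" --pt "0 0 0 0 0 0 0.25"

```text
time: 14.2
eef_pos: [0.4682, 0.1022, 0.1358]
ee_rot: [0.6, 0.383, 0.593, -0.377]
ft_force: [0.8, -0.3, -1.1]
gripper_width: 0.326
```

```bash
python3 - <<'E'
from h import *
R1=tool(-Rb[:,2],-Rb[:,1]);print(now()[0])
a=rows(B(.035,-.04,.10),R1)
E
```

```text
[0.46815755 0.10221379 0.13580132]
[-2.6, -4.8, 58.7, 4.8, -0.9, 2.7]
[-1.8, 0.3, 58.9, 4.8, -0.9, 2.7]
[-0.8, 5.3, 58.7, 4.8, -0.9, 2.7]
[0.4, 10.2, 58.0, 4.8, -0.9, 2.7]
[1.9, 15.1, 56.9, 4.8, -0.9, 2.7]
[3.5, 19.7, 55.4, 4.8, -0.9, 2.7]
[5.4, 24.1, 53.5, 4.8, -0.9, 2.7]
```

Request:
jog_arm --pt "-15 -5 58.5 4.8 -0.9 2.7 0.25" --pt "-2 0 59 4.8 -0.9 2.7 0.25" --pt "-1 5.5 58.5 4.8 -0.9 2.7 0.25" --pt "0.5 10 58 4.8 -0.9 2.7 0.25" --pt "2 15 57 4.8 -0.9 2.7 0.25"

```text
time: 14.82
eef_pos: [0.566, -0.1756, 0.1544]
ee_rot: [0.566, 0.549, 0.432, -0.437]
ft_force: [0.9, -0.0, -0.5]
gripper_width: 0.33
```

Request:
jog_arm --pt "3.5 19.5 55.5 4.8 -0.9 2.7 0.25" --pt "5.5 24 53.5 4.8 -0.9 2.7 0.25" --pt "0 0 0 0 0 0 0.25" --pt "0 0 0 0 0 0 0.25"

```text
time: 15.32
eef_pos: [0.6066, -0.2838, 0.1595]
ee_rot: [0.545, 0.606, 0.36, -0.453]
ft_force: [0.3, -0.0, -0.3]
gripper_width: 0.328
```

```bash
python3 - <<'E'
from h import *
R1=tool(-Rb[:,2],-Rb[:,1]);P,R=now();print(Rb.T@(P-Mb))
a=rows(B(.033,-.045,.045),R1)
# old pose of the short slip yaw check: rect in top view
E
```

```text
[ 0.03222394 -0.0402703   0.1058936 ]
[30.5, 0.6, 2.2, 0.2, 0.1, 0.3]
[30.4, 0.5, 2.3, 0.2, 0.1, 0.3]
```

Request:
jog_arm --pt "30 0.5 2.5 0.2 0.1 0.3 0.25" --pt "30 0.5 2.5 0.2 0.1 0.3 0.25" --pt "0 0 0 0 0 0 0.25"

```text
time: 15.7
eef_pos: [0.6259, -0.2902, 0.1015]
ee_rot: [0.544, 0.61, 0.358, -0.451]
ft_force: [0.2, -0.2, -0.9]
gripper_width: 0.334
```

Request:
jog_arm --pt "5 0 0 0 0 0 0.25" --pt "0 0 0 0 0 0 0.25"

```text
time: 15.95
eef_pos: [0.63, -0.293, 0.102]
ee_rot: [0.547, 0.611, 0.355, -0.45]
ft_force: [-1.0, -1.0, -0.7]
gripper_width: 0.327
```

Request:
jog_arm --pt "3 0 0 0 0 0 0.25" --pt "0 0 0 0 0 0 0.25"

```text
time: 16.2
eef_pos: [0.6307, -0.2935, 0.0985]
ee_rot: [0.546, 0.611, 0.355, -0.45]
ft_force: [-0.4, 0.5, -0.1]
gripper_width: 0.333
```

```bash
python3 - <<'E'
from h import *
R1=tool(-Rb[:,2],-Rb[:,1]);P,R=now();print(Rb.T@(P-Mb),Rb.T@observe()["ft_force"])
a=rows(B(.033,-.045,.034),R1)
E
```

```text
[ 0.03510665 -0.04595825  0.03986959] [-0.52648322  0.44815083  0.05028609]
[5.9, -2.1, -1.0, -0.1, 0.1, -0.3]
```

Request:
jog_arm --pt "4 -2 -1 -0.1 0 -0.3 0.25" --pt "0 0 0 0 0 0 0.25"

```text
time: 16.45
eef_pos: [0.63, -0.2922, 0.093]
ee_rot: [0.545, 0.609, 0.358, -0.451]
ft_force: [0.5, 1.0, -1.5]
gripper_width: 0.33
```

Request:
jog_arm --pt "2 0 0 0 0 0 0.25" --pt "0 0 0 0 0 0 0.25"

```text
time: 16.7
eef_pos: [0.6309, -0.2925, 0.0915]
ee_rot: [0.545, 0.61, 0.357, -0.451]
ft_force: [0.6, -0.2, -0.8]
gripper_width: 0.327
```

```bash
python3 - <<'E'
from h import *
P,R=now();print(Rb.T@(P-Mb),Rb.T@observe()["ft_force"])
E
```

```text
[ 0.03277985 -0.04493732  0.0332894 ] [ 0.29377982 -0.12063955 -0.95401893]
```

Request:
jog_arm --pt "1.5 -0.5 0 0 0 0 0.25" --pt "0 0 0 0 0 0 0.25"

```text
time: 16.95
eef_pos: [0.6312, -0.2926, 0.0905]
ee_rot: [0.546, 0.61, 0.357, -0.451]
ft_force: [-0.9, -0.1, -0.5]
gripper_width: 0.335
```

Request:
jog_arm --pt "1.5 -0.5 0 0 0 0 0.25" --pt "0 0 0 0 0 0 0.25"

```text
time: 17.2
eef_pos: [0.6312, -0.2926, 0.0904]
ee_rot: [0.546, 0.61, 0.357, -0.451]
ft_force: [-6.5, 2.5, 9.4]
gripper_width: 0.329
```

```bash
python3 - <<'E'
from h import *
P,R=now();print(Rb.T@(P-Mb),Rb.T@observe()["ft_force"])
E
```

```text
[ 0.03270453 -0.0450391   0.03209654] [-3.18521972  1.3721641  11.2208385 ]
```

Contact felt. Sliding down to the cleat, about 15 mm expected.

Request:
jog_arm --pt "-0.7 -2 0 0 0 0 0.25" --pt "0 -4 0 0 0 0 0.25" --pt "0 -3 0 0 0 0 0.25" --pt "0 0 0 0 0 0 0.25"

```text
time: 17.7
eef_pos: [0.6231, -0.2917, 0.0875]
ee_rot: [0.546, 0.61, 0.356, -0.451]
ft_force: [-0.4, -0.4, 5.8]
gripper_width: 0.331
```

Request:
jog_arm --pt "0 -2 0 0 0 0 0.25" --pt "0 0 0 0 0 0 0.25"

```text
time: 17.95
eef_pos: [0.6214, -0.2914, 0.0868]
ee_rot: [0.546, 0.61, 0.356, -0.451]
ft_force: [-0.2, -0.7, 5.4]
gripper_width: 0.329
```

```bash
python3 - <<'E'
from h import *
P,R=now();print(Rb.T@(P-Mb),Rb.T@observe()["ft_force"],Rb.T@observe()["wrist_torque"])
E
```

```text
[ 0.02219947 -0.04545114  0.03217534] [ 1.79489436 -0.6807745   5.08626261] [-0.04146299 -0.17515353  0.02265535]
```

Request:
jog_arm --pt "0 -2 0 0 0 0 0.25" --pt "0 0 0 0 0 0 0.25"

```text
time: 18.2
eef_pos: [0.6196, -0.2912, 0.0862]
ee_rot: [0.546, 0.61, 0.356, -0.451]
ft_force: [0.2, 0.3, 5.3]
gripper_width: 0.325
```

Request:
jog_arm --pt "0 -1.5 0 0 0 0 0.25" --pt "0 0 0 0 0 0 0.25"

```text
time: 18.45
eef_pos: [0.6189, -0.2912, 0.0859]
ee_rot: [0.547, 0.61, 0.355, -0.45]
ft_force: [4.6, -1.5, 4.3]
gripper_width: 0.327
```

Request:
jog_arm --pt "0 -1.5 0 0 0 0 0.25" --pt "0 0 0 0 0 0 0.25"

```text
time: 18.7
eef_pos: [0.6187, -0.2912, 0.0862]
ee_rot: [0.547, 0.611, 0.354, -0.45]
ft_force: [8.8, -2.0, 3.3]
gripper_width: 0.332
```

```bash
python3 - <<'E'
from h import *
P,R=now();print(Rb.T@(P-Mb),Rb.T@observe()["ft_force"],Rb.T@observe()["wrist_torque"])
E
```

```text
[ 0.01940852 -0.04564986  0.03255633] [ 9.57295268 -0.59407629  0.04480371] [ 0.01808231 -1.43793884 -0.14786075]
```

The cleat is felt again, at 9.6 N, and the position agrees with the first slip. Releasing the same way.

Request:
jog_arm --pt "1 1 0 0 0 0 0.25" --pt "0 0 0 0 0 0 0.25"

```text
time: 18.95
eef_pos: [0.6189, -0.2912, 0.0859]
ee_rot: [0.547, 0.61, 0.355, -0.45]
ft_force: [0.6, 0.8, 9.8]
gripper_width: 0.329
```

Request:
jog_arm --pt "0 0 0 0 0 0 0.5" --pt "0 0 0 0 0 0 0.5" --pt "0 0 0 0 0 0 0.5"

```text
time: 19.32
eef_pos: [0.6162, -0.2897, 0.0816]
ee_rot: [0.545, 0.609, 0.358, -0.452]
ft_force: [-0.1, -0.1, 0.8]
gripper_width: 0.5
```

Request:
jog_arm --pt "-20 0 0 0 0 0 0.5" --pt "-50 0 0 0 0 0 0.5" --pt "-60 0 0 0 0 0 0.3" --pt "0 0 0 0 0 0 0"

```text
time: 19.82
eef_pos: [0.5748, -0.2844, 0.2121]
ee_rot: [0.549, 0.61, 0.353, -0.45]
ft_force: [0.6, -0.7, 0.4]
gripper_width: 0.102
```

```bash
python3 - <<'E'
from h import *
# lever: closed fingers, tool down, jaws along world x; left of ball
P,R=now();print(P)
for s in (1,-1):
    R1=tool([0,0,-1],[s,0,0]);print(s,np.degrees(Ro.from_matrix(R.T@R1).magnitude()))
R1=tool([0,0,-1],[0,-1,0])
print("jaw y");a=rows(np.array([.56,.02,.26]),R1);print();a=rows(np.array([.642,.19,.26]),R1,*a)
E
```

```text
[ 0.57483833 -0.28442832  0.21213026]
1 100.75660745554512
-1 82.94857025696727
jaw y
[-11.5, -7.0, -49.6, -1.5, 0.3, -3.4]
[-10.8, -6.4, -49.9, -1.5, 0.3, -3.4]
[-10.1, -5.7, -50.1, -1.5, 0.3, -3.4]
[-9.5, -4.9, -50.3, -1.5, 0.3, -3.4]
[-9.0, -4.1, -50.5, -1.5, 0.3, -3.4]
[-8.4, -3.3, -50.6, -1.5, 0.3, -3.4]

[0.0, 20.5, -42.5, 0.0, 0.0, 0.0]
[0.0, 20.5, -42.5, 0.0, 0.0, 0.0]
[0.0, 20.5, -42.5, 0.0, 0.0, 0.0]
[0.0, 20.5, -42.5, 0.0, 0.0, 0.0]
```

Next the lever. The lathe's dish is close behind it (x≈0.70), so I'll lean the tool about 40° back towards the robot and push the ball with the shut fingers.

```bash
python3 - <<'E'
from h import *
t=np.radians(40);R1=tool([np.sin(t),0,-np.cos(t)],[0,-1,0])
a=rows(np.array([.57,.195,.24]),R1);print();a=rows(np.array([.632,.195,.118]),R1,*a)
T,S=cam("top"),cam("side")
i=T["img"][105:200,275:385,::-1];s=S["img"][130:225,195:305,::-1]
cv2.imwrite("pics/p4.png",np.hstack([cv2.resize(q,(400,345),interpolation=cv2.INTER_CUBIC) for q in(i,s)]))
E
```

```text
[-6.4, -7.3, -52.5, -0.9, 0.6, 2.2]
[-6.2, -6.3, -52.6, -0.9, 0.6, 2.2]
[-5.9, -5.3, -52.8, -0.9, 0.6, 2.2]
[-5.5, -4.2, -52.9, -0.9, 0.6, 2.2]
[-5.2, -3.2, -53.0, -0.9, 0.6, 2.2]
[-4.7, -2.2, -53.1, -0.9, 0.6, 2.2]
[-4.3, -1.3, -53.2, -0.9, 0.6, 2.2]
[-3.8, -0.3, -53.2, -0.9, 0.6, 2.2]
[-3.3, 0.7, -53.3, -0.9, 0.6, 2.2]

[44.4, -10.3, 0.0, 0.0, 0.0, 0.0]
[44.4, -10.3, 0.0, 0.0, 0.0, 0.0]
[44.4, -10.3, 0.0, 0.0, 0.0, 0.0]
```

View pics/p4.png

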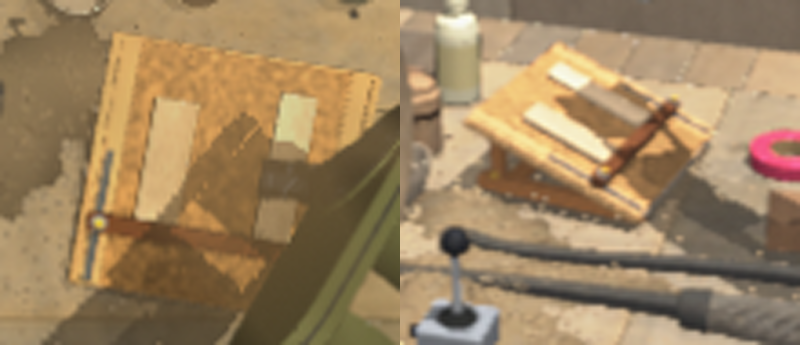

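Both slips lie flat, side by side and parallel to the board's sides, with their lower ends at the cleat, at (147,220) and (272,240) in the top view. On to the lever.

Request:
jog_arm --pt "-6.5 -7 -52.5 -0.9 0.6 2.2 0" --pt "-6 -6.5 -52.5 -0.9 0.6 2.2 0" --pt "-6 -5.5 -53 -0.9 0.6 2.2 0" --pt "-5.5 -4 -53 -0.9 0.6 2.2 0" --pt "-5 -3 -53 -0.9 0.6 2.2 0"

```text
time: 20.55
eef_pos: [0.5693, -0.0147, 0.2197]
ee_rot: [0.599, 0.63, 0.33, -0.367]
ft_force: [1.1, 0.2, 0.2]
gripper_width: 0.005
```

Request:
jog_arm --pt "-5 -2 -53 -0.9 0.6 2.2 0" --pt "-4 -1 -53 -0.9 0.6 2.2 0" --pt "-4 0 -53 -0.9 0.6 2.2 0" --pt "-3 1 -53 -0.9 0.6 2.2 0" --pt "0 0 0 0 0 0 0"

```text
time: 21.18
eef_pos: [0.5664, 0.1989, 0.2341]
ee_rot: [0.64, 0.64, 0.306, -0.295]
ft_force: [-0.2, -0.9, -0.6]
gripper_width: 0.006
```

```bash
python3 - <<'E'
from h import *
t=np.radians(40);R1=tool([np.sin(t),0,-np.cos(t)],[0,-1,0]);print(now()[0],observe()["gripper_width"])
a=rows(np.array([.632,.195,.118]),R1)
E
```

```text
[0.56644046 0.19894201 0.23407202] 0.0062167641112864085
[43.7, -7.9, 1.9, 0.1, -0.3, 0.1]
[43.7, -8.0, 1.7, 0.1, -0.3, 0.1]
[43.7, -8.0, 1.5, 0.1, -0.3, 0.1]
```

Request:
jog_arm --pt "43.5 -8 0 0.1 -0.3 0.1 0" --pt "43.5 -8 0 0.1 -0.3 0.1 0" --pt "43.5 -8 0 0.1 -0.3 0.1 0" --pt "0 0 5 0 0 0 0" --pt "0 0 0 0 0 0 0"

```text
time: 21.8
eef_pos: [0.6335, 0.1904, 0.1217]
ee_rot: [0.64, 0.642, 0.295, -0.3]
ft_force: [0.7, 1.4, 1.4]
gripper_width: -0.003
```

Request:
jog_arm --pt "0 0 15 0 0 0 0" --pt "0 0 10 0 0 0 0" --pt "0 0 0 0 0 0 0"

```text
time: 22.18
eef_pos: [0.6342, 0.1661, 0.1249]
ee_rot: [0.64, 0.644, 0.294, -0.299]
ft_force: [-0.4, -0.1, 0.6]
gripper_width: -0.001
```

```bash
python3 - <<'E'
from h import *
print(now()[0],observe()["ft_force"])
c=cam("side");v=proj(c,[[.642,.13,.11]])[0].astype(int);crop(c,v[0]-40,v[1]-40,80,70,8,"l1")
E
```

```text
[0.63416064 0.16610315 0.12485755] [-0.39666421 -0.0600415   0.57674041]
```

View pics/l1.png

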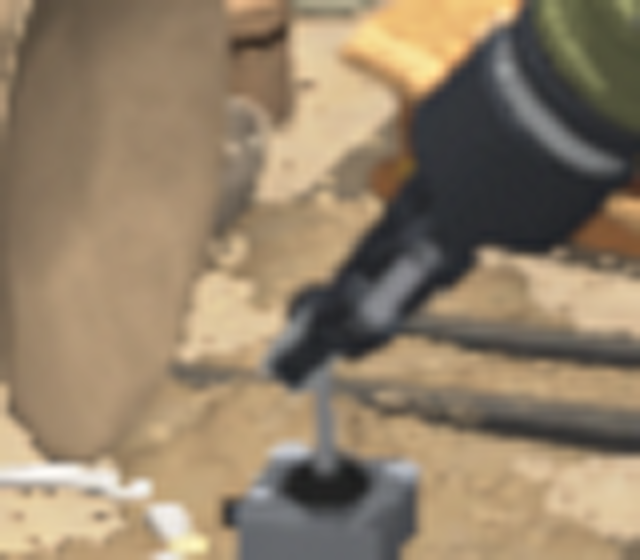

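The fingers (320,330) overlap the ball from the left, clear of the dish. Pushing right in steps.

Request:
jog_arm --pt "0 0 5 0 0 0 0" --pt "0 0 5 0 0 0 0" --pt "0 0 5 0 0 0 0" --pt "0 0 0 0 0 0 0"

```text
time: 22.72
eef_pos: [0.6337, 0.1514, 0.1222]
ee_rot: [0.64, 0.643, 0.295, -0.299]
ft_force: [0.6, 2.2, 1.5]
gripper_width: -0.0
```

Request:
jog_arm --pt "0 0 5 0 0 0 0" --pt "0 0 4 0 0 0 0" --pt "0 0 0 0 0 0 0"

```text
time: 23.1
eef_pos: [0.6334, 0.1423, 0.1219]
ee_rot: [0.64, 0.643, 0.295, -0.3]
ft_force: [1.7, 2.7, 0.3]
gripper_width: 0.001
```

```bash
python3 - <<'E'
from h import *
print(now()[0],[observe()["ft_force"].round(1)])
c=cam("side");v=proj(c,[[.642,.13,.11]])[0].astype(int);print(v);x0,y0=v-40
T=cam("top");w=proj(T,[[.642,.12,.11]])[0].astype(int);
cv2.imwrite("pics/l2.png",np.hstack([cv2.resize(q,(400,350),interpolation=cv2.INTER_CUBIC) for q in (c["img"][y0:y0+70,x0:x0+80,::-1],T["img"][w[1]-35:w[1]+35,w[0]-40:w[0]+40,::-1])]))
E
```

```text
[0.63344322 0.14233357 0.12185757] [array([1.7, 2.7, 0.3])]
[210 197]
```

The force follows the spring: about 2.5 N, or 0.28 rad. I'll push 9 mm more, to about 0.41 rad, and hold.

Request:
jog_arm --pt "0 0 5 0 0 0 0" --pt "0 0 4 0 0 0 0" --pt "0 0 0 0 0 0 0" --pt "0 0 0 0 0 0 0"

```text
time: 23.7
eef_pos: [0.6329, 0.1335, 0.1214]
ee_rot: [0.64, 0.642, 0.296, -0.3]
ft_force: [0.1, 4.0, -2.3]
gripper_width: -0.001
```

```bash
python3 - <<'E'
from h import *
print(now()[0],[observe()["ft_force"].round(1)])
c=cam("side");x0,y0=170,157
T=cam("top");w=proj(T,[[.642,.12,.11]])[0].astype(int);
cv2.imwrite("pics/l3.png",np.hstack([cv2.resize(q,(400,350),interpolation=cv2.INTER_CUBIC) for q in (c["img"][y0:y0+70,x0:x0+80,::-1],T["img"][w[1]-35:w[1]+35,w[0]-40:w[0]+40,::-1])]))
E
```

```text
[0.63290297 0.13347985 0.12138551] [array([ 0.1,  4. , -2.3])]
```

View pics/l3.png

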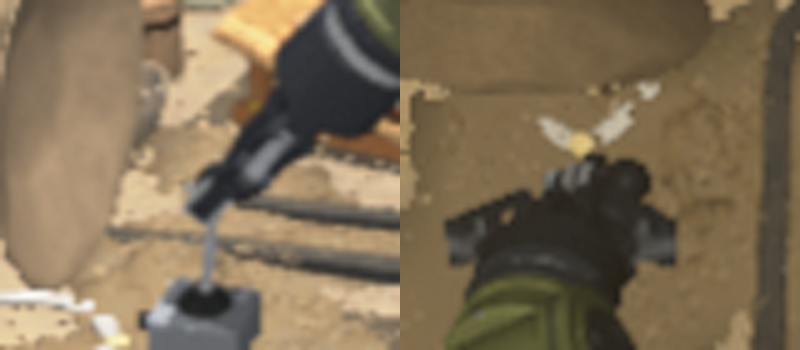

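The ball, at (630,182) in the right half, is tipped right by about 30 mm, and 4 N agrees with about 0.4 rad. I'll finish the hold, ease back and withdraw.

Request:
jog_arm --pt "0 0 0 0 0 0 0" --pt "0 0 0 0 0 0 0" --pt "0 0 0 0 0 0 0" --pt "0 0 0 0 0 0 0" --pt "0 0 0 0 0 0 0"

```text
time: 24.42
eef_pos: [0.6332, 0.1335, 0.1219]
ee_rot: [0.64, 0.642, 0.296, -0.3]
ft_force: [-1.7, 4.5, -2.3]
gripper_width: 0.002
```

Request:
jog_arm --pt "0 0 -8 0 0 0 0" --pt "0 0 -8 0 0 0 0" --pt "0 0 -8 0 0 0 0" --pt "0 0 -8 0 0 0 0" --pt "0 0 -10 0 0 0 0"

```text
time: 25.05
eef_pos: [0.6336, 0.1757, 0.1219]
ee_rot: [0.64, 0.642, 0.295, -0.3]
ft_force: [0.1, -0.6, 0.1]
gripper_width: 0.002
```

Request:
jog_arm --pt "0 0 -20 0 0 0 0" --pt "-40 0 0 0 0 0 0" --pt "-60 0 0 0 0 0 0" --pt "-60 0 0 0 0 0 0" --pt "-60 0 0 0 0 0 0"

```text
time: 25.68
eef_pos: [0.4904, 0.1961, 0.2912]
ee_rot: [0.64, 0.643, 0.295, -0.3]
ft_force: [-0.7, 0.6, 0.3]
gripper_width: 0.003
```

Request:
jog_arm --pt "0 0 -50 0 0 0 0" --pt "0 0 -50 0 0 0 0" --pt "0 0 0 0 0 0 0" --pt "0 0 0 0 0 0 0" --pt "0 0 0 0 0 0 0"

```text
time: 26.3
eef_pos: [0.4925, 0.2954, 0.2896]
ee_rot: [0.64, 0.643, 0.295, -0.3]
ft_force: [0.2, -0.1, -0.4]
gripper_width: 0.003
```

```bash
python3 - <<'E'
from h import *
print(now()[0],[observe()["ft_force"].round(1)])
T,S=cam("top"),cam("side")
i=T["img"][105:245,195:385,::-1];s=S["img"][130:235,190:310,::-1]
cv2.imwrite("pics/f.png",np.hstack([cv2.resize(q,(400,s_),interpolation=cv2.INTER_CUBIC) for q,s_ in((i,350),(s,350))]))
# straightness / gap of the slips on the board: upper-face rects in board frame
for nm,y,L,h in(("short",.05,.1,.01),("long",-.045,.12,.008)):
    u=proj(T,[B(-.042+L-.015,y,h+.004)])[0]
    lab=cv2.cvtColor(T["img"],cv2.COLOR_RGB2LAB).astype(float);x,yy=np.round(u).astype(int);d=np.linalg.norm((lab-lab[yy,x])*[.25,1,1],axis=2)<13
    l=cv2.connectedComponents(d.astype(np.uint8),connectivity=4)[1];ct=max(cv2.findContours((l==l[yy,x]).astype(np.uint8),0,1)[0],key=cv2.contourArea)[:,0]
    o,r=ray(T,ct);o=Rb.T@(o-Mb);r=r@Rb;p=(o+r*((h+.005-o[2])/r[:,2])[:,None])[:,:2]*1000
    print(nm,p.min(0).round(1),p.max(0).round(1),[np.round(e,1) for e in cv2.minAreaRect(p.astype(np.float32))])
E
```

```text
[0.49246403 0.2953595  0.28960661] [array([ 0.2, -0.1, -0.4])]
short [-103.1 -236.7] [199.9 112.9] [array([ 37. , -45.9]), array([291.5, 349.7]), np.float64(8.1)]
long [-41.  -60.2] [ 78.2 -30.1] [array([ 18.6, -45.1]), array([ 30. , 119.2]), np.float64(89.9)]
```

View pics/f.png

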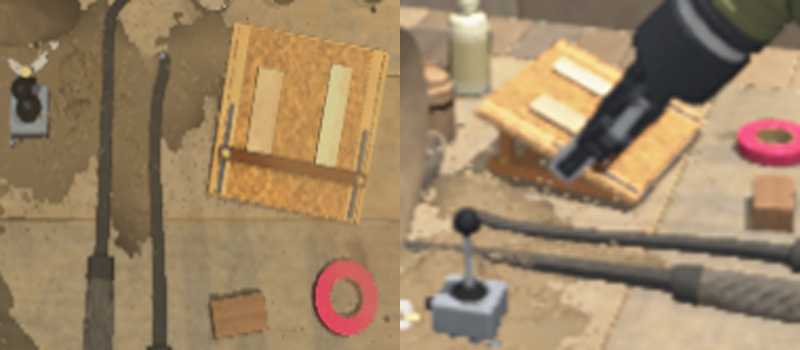

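The lever is upright again, and the bystanders haven't visibly moved. The long slip measures straight to 0.1° with its end at -41 mm. The short slip's mask leaked, so I'll measure it again with a tighter one.

```bash
python3 - <<'E'
from h import *
T=cam("top");y,L,h=.05,.1,.01
lab=cv2.cvtColor(T["img"],cv2.COLOR_RGB2LAB).astype(float);x,yy=np.round(proj(T,[B(.01,y,h+.005)])[0]).astype(int)
for tol in(6,8,10):
    d=np.linalg.norm((lab-lab[yy,x])*[.4,1,1],axis=2)<tol
    l=cv2.connectedComponents(d.astype(np.uint8),connectivity=4)[1];ct=max(cv2.findContours((l==l[yy,x]).astype(np.uint8),0,1)[0],key=cv2.contourArea)[:,0]
    o,r=ray(T,ct);o=Rb.T@(o-Mb);r=r@Rb;p=(o+r*((h+.005-o[2])/r[:,2])[:,None])[:,:2]*1000
    print(tol,p.min(0).round(1),p.max(0).round(1),[np.round(e,1) for e in cv2.minAreaRect(p.astype(np.float32))])
E
```

```text
6 [-37.9  34.5] [57.7 68.2] [array([ 9.9, 51.4]), array([33.6, 95.7]), np.float64(89.8)]
8 [-37.9  33.9] [60.1 68.2] [array([11. , 51.4]), array([34. , 98.2]), np.float64(89.3)]
10 [-39.   33.7] [60.1 68.4] [array([10.6, 51.2]), array([34.6, 99.1]), np.float64(89.4)]
```

```bash
python3 - <<'E'
from h import *
T=cam("top");a=cv2.cvtColor(T["img"],cv2.COLOR_RGB2LAB).astype(np.float32)
xs=np.arange(-.06,.1,.001)
for nm,y0,h in(("short",.051,.010),("long",-.045,.008)):
    p=0
    for y in y0+np.arange(-.010,.011,.002):
        uv=proj(T,[B(x,y,h+.005) for x in xs]).astype(np.float32);p=p+cv2.remap(a,uv[:,:1],uv[:,1:],cv2.INTER_LINEAR)[:,0]/11
    b=p[:,2]-128;print(nm,"Lab-b lower",[int(v) for v in b[8:32:1]],"from x=-52")
    m=np.median(b[40:100]);
    for lab_,i in(("low",slice(10,40)),("up",slice(105,160))):
        s=b[i];print(lab_,xs[i][np.argmax(abs(np.gradient(cv2.GaussianBlur(s.reshape(-1,1),(1,5),0)[:,0])))].round(4))
    L=p[:,0];print("L",[int(v) for v in L[8:32]])
E
```

```text
short Lab-b lower [27, 27, 27, 27, 27, 27, 27, 27, 27, 26, 26, 27, 27, 29, 30, 31, 32, 32, 33, 33, 33, 33, 33, 33] from x=-52
low -0.039
up 0.06
L [99, 99, 100, 100, 100, 101, 102, 102, 102, 105, 117, 133, 151, 165, 176, 186, 190, 191, 191, 191, 191, 190, 190, 189]
long Lab-b lower [29, 28, 28, 28, 28, 28, 28, 28, 27, 27, 27, 27, 27, 28, 29, 30, 30, 30, 30, 30, 30, 30, 30, 30] from x=-52
low -0.039
up 0.08
L [122, 122, 122, 122, 122, 122, 121, 120, 120, 124, 136, 153, 169, 181, 191, 198, 201, 201, 201, 201, 202, 202, 202, 202]
```

The subpixel profiles show both lower ends at the same x (-39 to -40 mm), with cleat going straight to wood and no cork between. Handing in.

```bash
python3 -c "
from station import *
print(close_job(),observe()['time'])"
```

```text
the job is handed in; nothing more can be done
the job is handed in; nothing more can be done
```

Both slips are on the sanding board against the cleat and the starter lever has been worked, in the order asked. The job was handed in shortly after 26 s on the robot's clock; no verdict is reported.

- **Slips:** each was lowered until it touched the cork, then slid down the slope until the cleat pushed back with 8–10 N, and released. The last top view shows both side by side and straight up the slope: the long slip to about 0.1°, the short to about 0.7° or better. Both lower ends sit at the cleat, 39–40 mm below the board's middle, with no cork showing between.
- **Lever:** it was pushed to the right to about 0.4 rad (4 N on the fingers; the ball seen about 30 mm over) and held for roughly a second. It was then eased back and looks upright in both views.
- **Bystanders:** the cleat, sanding block and tape look unmoved in the last picture. The whetstone was outside those last crops; I never went near it, but did not check it again.

**Checks that disagreed:**
- The cork was felt about 6 mm higher than I had measured it from the pictures, so I trusted touch for setting down.
- One colour mask for the short slip leaked. A tighter mask put its end about 2 mm off the long one's. The finer edge profile put both at the same place, and I went with that.

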